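# Lock the four clips of the stock box

## Robot

A 7-joint arm with a two-finger parallel gripper is mounted at the origin on the work surface; the furniture and walls round the work are solid. World frame = base frame: x ahead of the robot, y to its left, z up, the work surface at z = 0. Lengths are in m, angles in rad, forces in N, time in s.
With the tool pointing down it reaches from about 0.425 to 0.925 m from the base axis. Payload 6.8 kg.
Tool frame: the origin (TCP) lies midway between the tips of the shut fingers; the grasp point (between the pads) lies 19 mm behind it; z points along the fingers, y is the line along which they close (so a half turn about z gives the same grasp; the last joint's range is limited). The gripper opens to 88 mm and grips with 3 to 60 N. Pads are 20 mm wide; open, the fingers measure 115 mm over their backs; the gripper's body (75 mm by 178 mm) begins 61 mm behind the grasp point.
Start: joints at [0.994, 0.477, 0.022, 1.555, -0.011, 1.109, -0.083], TCP at [0.305, -0.602, 0.223] pointing down, gripper open.
Joint ranges: [-2.96, 2.96], [-0.34, 2.1], [-1.41, 1.46], [0.24, 2.44], [-1.37, 4.51], [0.17, 1.92], [-2.96, 2.96]. Speed limits (rad/s): [2.39, 2.39, 3.14, 3.14, 3.14, 3.14, 3.14].

## Interface

Orientations are given as a rotation vector (axis times angle).
In Python, from plant import arm gives the robot as it stands. The module is installed in compiled form; this text tells all that it offers.
- The arm moves only by the tool apply_moves, never from a script. Its argument "plan" is one flat list of numbers, 4 for each row, row after row: the shift along the tool's x, y, z in m, then the turn about the tool's z in rad. In form: [dx, dy, dz, twist, dx, dy, dz, twist, ...]. A call has 1 to 12 rows; each row is the pose to reach, as a shift and turn from the pose commanded when the call began, along the tool's axes at that moment; what a row does not reach only later rows make up. A row lasts 1/12 s, in which the tool goes at most 41.7 mm and 7.16 degrees, less where a joint would pass 70% of its speed; a pose out of reach is approached as far as the arm can. A call with a gripper value outside its range is refused whole. "hand" is the opening in per cent of the stroke, from 0 (shut) to 100 (fully open), set as the call begins (left out, the last holds). The fingers move at their own pace and stop on an object; the grip force is fixed at half the most. Time passes only in rows, so rows that repeat a pose let the fingers close. It gives the time, the measured TCP pose, the force, the opening and the grip force at its end, in the units of the state.
- arm.get_state(): the state, without advancing time (a new reading comes with each control period).
- arm.read_camera(name): name is "scene" or "top"; returns a dict with "pixels" (384x512x3 uint8, red, green, blue), "range_z" (384x512 float32, m along the optical axis (not along the pixel's ray), 0 where there is no reading), "camera_matrix" (3x3 intrinsics, pixels), "world_to_cam" (4x4, takes a point from world to camera coordinates). Camera axes: x right, y down, z forward; pixel columns grow to the right and rows downward; lengths in m; the calibration is good to about 2 mm. A picture is of the moment at which its call begins.
- arm.job_done(): hands the job in; it is judged then, once.
The state is a dict: "time_s": time; "joint_positions": joint angles; "dq": joint speeds; "tau": joint torques, N m; "tool_pos": TCP position; "tcp_rot": TCP orientation; "force": force on the tool from outside, world axes, zero at the start; "ft_torque": the same for the moment, N m; "opening": opening from 0.0 (shut) to 1.0 (fully open); "finger_force": force on a finger pad.
Only numpy, scipy, OpenCV 4.12 (cv2) and the standard library are available. Lean on these libraries where they do the work, as an engineer would, in place of code of your own. Each camera call takes 0.05 s, during which the arm holds its last target. There are 200 camera calls.

## Task

On the table stands a clear storage box of gift books whose white lid is on but not locked: the four grey clips round the lid still stick out. Flip all four clips down, one after another, until each lies flat against its side of the box. Leave the box standing where it is, without shoving it along the table or tipping it; the lower box like it is already locked and needs nothing.

Things in the scene. Friction and masses are not known exactly. Their poses are not given: they have to be found in the camera images.
- stock_box: Clear box with books in, 2.2 kg, loose (slides if pushed sideways with over 8 N). White lid fixed on it, 112 (own x) x 152 (own y) mm, top 92 mm above the table, middle 2.5 mm more. Origin: centre of the underside, z up. Four grey clips hinged to the lid's edges, one mid-side each, hinge lines level, 85 mm above the table. A lower box (66 mm high), clips down, stands to its right.
- clip_front (a joint): Clip on the box's own -x side, hinge line 56 mm from the box's centre, parallel to that side. Angle in rad: 0 = down, flat against the side; 1.57 = straight out, level; more = pointing up, at most 2.1. Starts between 1.1 and 1.9. A flap 46 mm wide, 4 mm thick, 35 mm long from hinge to free edge.
- clip_back (a joint): Clip on the box's own +x side, hinge line 56 mm from the box's centre. Same flap and angle as clip_front. All four hinges are stiff (friction 0.025 N m, no spring), so a clip stays where it is left.
- clip_left (a joint): Clip on the box's own +y side, hinge line 76 mm from the box's centre. Same flap and angle as clip_front. A clip that is down has its outer face 3 mm outside its hinge line and its free edge 50 mm above the table.
- clip_right (a joint): Clip on the box's own -y side, hinge line 76 mm from the box's centre. Same flap and angle as clip_front.

How it is judged:
By the outcome, as a careful person would: the job done as asked, in the order asked, and still so for the second after the job is handed in, with the robot touching nothing.
It also fails if it takes over 48 s, if anything falls off the work surface, if the arm or the gripper's body presses on something with over 40 N, if the wrist force passes 120 N, or if a joint passes its speed limit or range.

## Working session

There is one attempt and no reset: what is moved stays moved. The work goes in short steps, Python scripts to look and compute and a tool call to move; the robot and the scene stay as the last step left them, time stands still between calls to the robot, and variables do not carry over. Pictures are saved under pics/ and viewed, at most 10 in all, crops included, and the job is handed in when it is done.

Besides the shell and the picture viewer there is one more tool, called as a command line: name --argument value ..., lists and objects as JSON in quotes. apply_moves: Moves the arm, as the interface text tells. Its arguments: {"type":"object","properties":{"plan":{"type":"array","items":{"type":"number"}},"hand":{"type":"number"}},"required":["plan"]}

```bash
mkdir -p pics; python3 - <<'E'
from plant import arm
import cv2,numpy as np
s=arm.get_state(); print({k:np.round(v,4) for k,v in s.items()})
for n in("scene","top"):
    c=arm.read_camera(n); np.savez(f"{n}0.npz",**c)
    cv2.imwrite(f"pics/{n}0.png",c["pixels"][:,:,::-1]); print(np.round(c["world_to_cam"],3).tolist(),c["camera_matrix"].tolist())
E
```

```text
{'time_s': np.float64(0.0), 'joint_positions': array([ 0.994 ,  0.4778,  0.0223,  1.5564, -0.0115,  1.1093, -0.0831]), 'dq': array([-0.0005,  0.0013, -0.0004,  0.0003, -0.0001,  0.    , -0.0007]), 'tau': array([ 4.00000e-04, -5.82853e+01,  1.53460e+00, -2.72613e+01,
       -5.43000e-02,  1.71000e-02,  2.00000e-04]), 'tool_pos': array([ 0.3047, -0.6017,  0.2217]), 'tcp_rot': array([-3.0541e+00, -7.2920e-01,  8.0000e-04]), 'force': array([ 0.3827, -0.6356, -0.6753]), 'ft_torque': array([-0.0011, -0.0203, -0.0411]), 'finger_force': np.float64(0.0), 'opening': np.float64(1.0009)}
[[-0.725, -0.689, 0.006, 0.311], [-0.484, 0.503, -0.716, 0.332], [0.49, -0.522, -0.698, 0.643], [0.0, 0.0, 0.0, 1.0]] [[454.0590311827267, 0.0, 250.15353864820332], [0.0, 454.0590311827267, 202.4004202695087], [0.0, 0.0, 1.0]]
[[0.016, -1.0, -0.026, -0.051], [-0.985, -0.012, -0.17, 0.501], [0.17, 0.028, -0.985, 0.829], [0.0, 0.0, 0.0, 1.0]] [[374.6368941829658, 0.0, 259.7514701369846], [0.0, 374.6368941829658, 183.6407819076057], [0.0, 0.0, 1.0]]
```

View pics/top0.png

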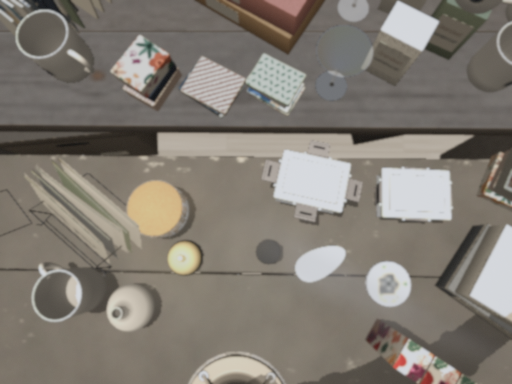

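View pics/scene0.png

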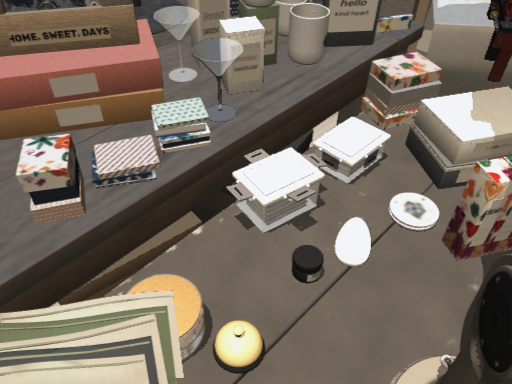

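Top view: stock box lid is at about (313,181), with clips at back (318,147), left (270,172), right (355,190) and front (306,213). The lower box is at (416,194) and a shelf edge runs behind at row ~130. Next I'll measure them.

```bash
cat > h.py <<'E'
import numpy as np,cv2
def cloud(c):
    K=c["camera_matrix"];z=c["range_z"].astype(float);v,u=np.mgrid[:384,:512]
    P=np.stack([(u-K[0,2])/K[0,0]*z,(v-K[1,2])/K[1,1]*z,z],-1)
    T=np.linalg.inv(c["world_to_cam"]);W=P@T[:3,:3].T+T[:3,3];W[z==0]=np.nan
    return W
def box(W,zmin=.087,zmax=.103,cx=(.5,.75),cy=(-.3,-.08)):
    m=(W[...,2]>zmin)&(W[...,2]<zmax)
    return m
def proj(c,p):
    q=c["world_to_cam"][:3,:3]@p+c["world_to_cam"][:3,3];q=c["camera_matrix"]@q;return q[:2]/q[2]
def clips(W,cen,yaw,rgb=None):
    c,s=np.cos(yaw),np.sin(yaw);R=np.array([[c,s],[-s,c]])
    L=W.copy();L[...,:2]=(W[...,:2]-cen)@R.T
    out={}
    for n,a,sg,h in(("front",0,-1,.056),("back",0,1,.056),("left",1,1,.076),("right",1,-1,.076)):
        r=sg*L[...,a]-h;t=L[...,1-a];z=L[...,2]
        m=(abs(t)<.019)&(r>.004)&(r<.037)&(z>.04)&(z<.13)
        rr,zz=r[m],z[m]
        out[n]=(m.sum(),np.round(np.median(np.arctan2(rr[rr>.012],-(zz[rr>.012]-.085))),3) if (rr>.012).sum() else None, np.round(rr.max() if m.any() else 0,3))
    return out
E
python3 - <<'E'
from h import *
for n in("top","scene"):
    c=dict(np.load(n+"0.npz"));W=cloud(c);rgb=c["pixels"].astype(int)
    u,v=(313,181) if n=="top" else (278,173)
    print(n,W[v,u])
    m=box(W)&(rgb.min(-1)>180)&(np.hypot(W[...,0]-W[v,u,0],W[...,1]-W[v,u,1])<.11)
    k,l=cv2.connectedComponents(m.astype(np.uint8));m=l==l[v,u]
    p=W[m][:,:2].astype(np.float32);print(m.sum(),np.median(W[m][:,2]),cv2.minAreaRect(p))
    if n=="top":
        for uv in((318,147),(270,172),(355,190),(306,213),(318,135),(318,120),(318,142),(416,194),(270,150),(220,85),(400,145)):print(uv,np.round(W[uv[1],uv[0]],3),rgb[uv[1],uv[0]])
a=cv2.imread("pics/top0.png")[120:240,240:470];b=cv2.imread("pics/scene0.png")[110:240,210:400]
cv2.imwrite("pics/c0.png",np.vstack([cv2.resize(a,(560,292),interpolation=2),cv2.resize(b,(560,300),interpolation=2)]))
E
```

```text
top [ 0.50021068 -0.16184227  0.09273774]
3459 0.09233266022294506 ((0.5039719343185425, -0.16036346554756165), (0.1593703180551529, 0.11780692636966705), 79.41099548339844)
(318, 147) [nan nan nan] [114 108 103]
(270, 172) [ 0.52  -0.068  0.091] [137 131 125]
(355, 190) [ 0.483 -0.255  0.081] [102  97  93]
(306, 213) [ 0.43  -0.146  0.094] [102  97  93]
(318, 135) [ 0.853 -0.278 -0.708] [171 163 151]
(318, 120) [ 0.63  -0.171  0.12 ] [108 102  98]
(318, 142) [ 0.59  -0.174  0.086] [169 163 155]
(416, 194) [ 0.478 -0.392  0.068] [214 217 221]
(270, 150) [ 0.784 -0.066 -0.712] [175 167 155]
(220, 85) [0.692 0.04  0.159] [193 190 187]
(400, 145) [ 0.812 -0.639 -0.715] [175 167 155]
scene [ 0.50231685 -0.15739552  0.09503504]
2786 0.09442715519854211 ((0.5029351711273193, -0.15855833888053894), (0.1580832302570343, 0.11818063259124756), 79.0560531616211)
```

View pics/c0.png

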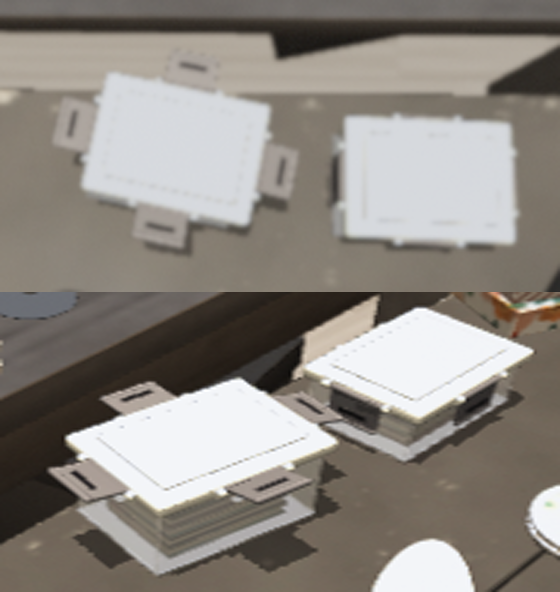

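```bash
cat >> h.py <<'E'
from scipy.spatial.transform import Rotation as Ro
CEN=np.array([.5035,-.1595]);YAW=np.deg2rad(-10.8)
def delta(s,n,r,z):
    "tool-frame shift and twist to put TCP at distance r outside hinge line of clip n, height z, tool x along box x"
    a={"front":(-.056-r,0),"back":(.056+r,0),"left":(0,.076+r),"right":(0,-.076-r)}[n]
    c,q=np.cos(YAW),np.sin(YAW);p=np.r_[CEN+[c*a[0]-q*a[1],q*a[0]+c*a[1]],z]
    R=Ro.from_rotvec(s["tcp_rot"]).as_matrix()
    return np.round(p,4),np.round(R.T@(p-s["tool_pos"]),4),round(float(np.arctan2(R[1,0],R[0,0])-YAW),3)
E
python3 - <<'E'
from h import *
from plant import arm
for n in("top","scene"):
    W=cloud(dict(np.load(n+"0.npz")));print(clips(W,CEN,YAW))
W=cloud(dict(np.load("top0.npz")))
for u in(290,318,345): print([tuple(np.round(W[v,u],3)) for v in (118,124,127,129,131,133)])
m=(W[...,2]>.13)&(W[...,0]<.68)&(abs(W[...,1]+.16)<.25)&(W[...,0]>.35);print(W[m][:, :].min(0) if m.any() else None, m.sum())
s=arm.get_state()
for n in("right","front","left","back"):print(n,delta(s,n,.0195 if n in("right","left") else .016,.13))
E
```

```text
{'front': (np.int64(231), np.float64(1.969), np.float64(0.033)), 'back': (np.int64(225), np.float64(1.617), np.float64(0.035)), 'left': (np.int64(230), np.float64(1.834), np.float64(0.034)), 'right': (np.int64(223), np.float64(1.402), np.float64(0.035))}
{'front': (np.int64(166), np.float64(2.032), np.float64(0.034)), 'back': (np.int64(159), np.float64(1.697), np.float64(0.035)), 'left': (np.int64(195), np.float64(1.912), np.float64(0.035)), 'right': (np.int64(126), np.float64(1.493), np.float64(0.034))}
[(np.float64(0.634), np.float64(-0.11), np.float64(0.121)), (np.float64(0.621), np.float64(-0.11), np.float64(0.118)), (np.float64(0.615), np.float64(-0.11), np.float64(0.115)), (np.float64(0.616), np.float64(-0.111), np.float64(0.099)), (np.float64(0.615), np.float64(-0.112), np.float64(0.086)), (np.float64(0.645), np.float64(-0.118), np.float64(-0.023))]
[(np.float64(0.635), np.float64(-0.171), np.float64(0.118)), (np.float64(0.621), np.float64(-0.171), np.float64(0.119)), (np.float64(0.616), np.float64(-0.171), np.float64(0.113)), (np.float64(0.614), np.float64(-0.172), np.float64
[... 176 characters left out ...]
loat64(0.119)), (np.float64(0.622), np.float64(-0.229), np.float64(0.119)), (np.float64(0.616), np.float64(-0.229), np.float64(0.115)), (np.float64(0.616), np.float64(-0.232), np.float64(0.103)), (np.float64(0.615), np.float64(-0.234), np.float64(0.09)), (np.float64(0.647), np.float64(-0.258), np.float64(-0.024))]
[ 0.62992541 -0.23995338  0.130014  ] 1931
right (array([ 0.4856, -0.2533,  0.13  ]), array([ 0.3188, -0.2289,  0.0921]), 0.657)
front (array([ 0.4328, -0.146 ,  0.13  ]), array([ 0.3201, -0.3485,  0.0923]), 0.657)
left (array([ 0.5214, -0.0657,  0.13  ]), array([ 0.4355, -0.3801,  0.0924]), 0.657)
back (array([ 0.5742, -0.173 ,  0.13  ]), array([ 0.4341, -0.2605,  0.0922]), 0.657)
```

apply_moves --plan '[0.319,-0.229,0,0.657,0.319,-0.229,0,0.657,0.319,-0.229,0,0.657,0.319,-0.229,0,0.657,0.319,-0.229,0,0.657,0.319,-0.229,0,0.657,0.319,-0.229,0,0.657,0.319,-0.229,0,0.657,0.319,-0.229,0,0.657,0.319,-0.229,0,0.657,0.319,-0.229,0.08,0.657,0.319,-0.229,0.09,0.657]' --hand 0

```text
time_s: 1.1
tool_pos: [0.4893, -0.2523, 0.1405]
tcp_rot: [3.127, -0.288, 0.01]
force: [0.9, -1.5, -1.1]
opening: 0.127
finger_force: 0.0
```

```bash
cat > d.py <<'E'
import sys
from h import *
from plant import arm
s=arm.get_state();print(round(float(s["time_s"]),2),np.round(s["tool_pos"],4),np.round(s["tcp_rot"],3),np.round(s["force"],2),s["opening"])
for a in sys.argv[1:]:
    n,r,z=a.split(",");print(a,*delta(s,n,float(r),float(z)))
E
python3 d.py right,.0195,.058 right,.0165,.058
```

```text
1.1 [ 0.4893 -0.2523  0.1405] [ 3.127 -0.288  0.01 ] [ 0.86 -1.5  -1.07] 0.1272644322475816
right,.0195,.058 [ 0.4856 -0.2533  0.058 ] [-0.004   0.0017  0.0825] 0.005
right,.0165,.058 [ 0.4862 -0.2504  0.058 ] [-0.004  -0.0013  0.0825] 0.005
```

apply_moves --plan '[0,0,0,0,0,0,0,0,0,0,0,0,0,0,0,0]'

```text
time_s: 1.43
tool_pos: [0.4874, -0.2549, 0.1417]
tcp_rot: [3.126, -0.297, 0.006]
force: [-0.1, 0.0, 0.0]
opening: 0.005
finger_force: 0.0
```

```bash
python3 d.py right,.0195,.058
```

```text
1.43 [ 0.4874 -0.2549  0.1417] [ 3.126 -0.297  0.006] [-0.12  0.02  0.02] 0.00509399019479994
right,.0195,.058 [ 0.4856 -0.2533  0.058 ] [-0.0024 -0.0013  0.0837] -0.001
```

apply_moves --plan '[-0.002,-0.0015,0.025,0,-0.002,-0.0015,0.038,0,-0.002,-0.0015,0.044,0,-0.002,-0.0015,0.049,0,-0.002,-0.0015,0.054,0,-0.002,-0.0015,0.059,0,-0.002,-0.0015,0.064,0,-0.002,-0.0015,0.069,0,-0.002,-0.0015,0.074,0,-0.002,-0.0015,0.079,0,-0.002,-0.0015,0.084,0,-0.002,-0.0015,0.084,0]'

```text
time_s: 2.43
tool_pos: [0.4837, -0.2516, 0.0541]
tcp_rot: [-3.127, 0.295, 0.003]
force: [0.0, -0.5, 0.4]
opening: 0.006
finger_force: 0.1
```

```bash
python3 d.py right,.0165,.058; cat > v.py <<'E'
import sys
from h import *
from plant import arm
n=sys.argv[1];o=[]
for k in("top","scene"):
    c=arm.read_camera(k);W=cloud(c);print(k,clips(W,CEN,YAW))
    rgb=c["pixels"].astype(int);m=box(W)&(rgb.min(-1)>180)&(np.hypot(W[...,0]-CEN[0],W[...,1]-CEN[1])<.11)
    l=cv2.connectedComponentsWithStats(m.astype(np.uint8));j=1+np.argmax(l[2][1:,4]);print(cv2.minAreaRect(W[l[1]==j][:,:2].astype(np.float32)))
    a=c["pixels"][:,:,::-1];a=a[100:250,230:430] if k=="top" else a[110:260,200:400];o.append(cv2.resize(a,(400,300),interpolation=2))
cv2.imwrite(f"pics/{n}.png",np.hstack(o))
E
python3 v.py r1
```

```text
2.43 [ 0.4837 -0.2516  0.0541] [-3.127e+00  2.950e-01  3.000e-03] [ 0.02 -0.46  0.41] 0.005537530607079454
right,.0165,.058 [ 0.4862 -0.2504  0.058 ] [ 0.0022 -0.0017 -0.0039] 0.0
top {'front': (np.int64(234), np.float64(1.961), np.float64(0.033)), 'back': (np.int64(225), np.float64(1.625), np.float64(0.035)), 'left': (np.int64(229), np.float64(1.828), np.float64(0.034)), 'right': (np.int64(0), None, np.int64(0))}
((0.5043365955352783, -0.158584862947464), (0.15624918043613434, 0.11744523793458939), 79.08702087402344)
scene {'front': (np.int64(171), np.float64(2.039), np.float64(0.034)), 'back': (np.int64(160), np.float64(1.704), np.float64(0.034)), 'left': (np.int64(197), np.float64(1.91), np.float64(0.034)), 'right': (np.int64(191), np.float64(2.046), np.float64(0.029))}
((0.5042622089385986, -0.1576462984085083), (0.15552735328674316, 0.11912690848112106), 77.23177337646484)
```

View pics/r1.png

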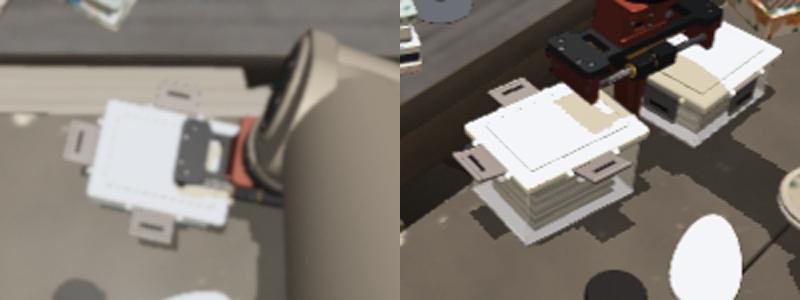

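The finger is down by the right clip (about (622,105) in the combined crop) and the box has not moved. Next I press inward gently.

apply_moves --plan '[0.002,-0.001,0,0,0.002,-0.0015,0,0,0.002,-0.002,0,0,0.002,-0.0025,0,0,0.002,-0.003,0,0,0.002,-0.003,0,0]'

```text
time_s: 3.03
tool_pos: [0.4871, -0.2493, 0.0554]
tcp_rot: [3.128, -0.295, 0.001]
force: [-0.1, -1.4, -0.2]
opening: 0.004
finger_force: 0.4
```

apply_moves --plan '[0,-0.0005,0,0,0,-0.001,0,0,0,-0.0015,0,0,0,-0.0015,0,0]'

```text
time_s: 3.37
tool_pos: [0.4873, -0.2482, 0.0554]
tcp_rot: [3.127, -0.296, 0.0]
force: [-0.5, -2.9, -0.8]
opening: 0.002
finger_force: 1.2
```

apply_moves --plan '[0,-0.0005,0,0,0,-0.001,0,0,0,-0.001,0,0]'

```text
time_s: 3.62
tool_pos: [0.4873, -0.2482, 0.0554]
tcp_rot: [3.126, -0.297, 0.001]
force: [-0.4, -4.9, -2.4]
opening: 0.009
finger_force: 2.5
```

```bash
sed -i 's/\[.5035,-.1595\]/[.504,-.1583]/' h.py; python3 d.py front,.017,.13 front,.017,.056 left,.02,.13
```

```text
3.62 [ 0.4873 -0.2482  0.0554] [ 3.126e+00 -2.970e-01  1.000e-03] [-0.39 -4.89 -2.42] 0.008989267192930877
front,.017,.13 [ 0.4323 -0.1446  0.13  ] [-0.0734 -0.0913 -0.0748] -0.001
front,.017,.056 [ 0.4323 -0.1446  0.056 ] [-0.0735 -0.0914 -0.0008] -0.001
left,.02,.13 [ 0.522 -0.064  0.13 ] [-0.0005 -0.1873 -0.0749] -0.001
```

apply_moves --plan '[0,0.01,0,0,0,0.01,-0.035,0,0,0.01,-0.075,0,-0.0735,-0.09,-0.075,0,-0.0735,-0.09,-0.075,0,-0.0735,-0.09,-0.075,0,-0.0735,-0.09,-0.075,0,-0.0735,-0.09,-0.075,0,-0.0735,-0.09,-0.06,0,-0.0735,-0.09,-0.05,0,-0.0735,-0.09,-0.045,0,-0.0735,-0.09,-0.045,0]'

```text
time_s: 4.62
tool_pos: [0.4314, -0.1453, 0.099]
tcp_rot: [-3.127, 0.297, 0.004]
force: [0.1, 0.1, -0.5]
opening: -0.001
finger_force: 0.0
```

```bash
python3 d.py front,.017,.056; python3 v.py f1
```

```text
4.62 [ 0.4314 -0.1453  0.099 ] [-3.127  0.297  0.004] [ 0.12  0.14 -0.51] -0.000675169185950337
front,.017,.056 [ 0.4323 -0.1446  0.056 ] [ 0.0009 -0.0008  0.043 ] -0.001
top {'front': (np.int64(0), None, np.int64(0)), 'back': (np.int64(124), np.float64(1.613), np.float64(0.035)), 'left': (np.int64(216), np.float64(1.853), np.float64(0.033)), 'right': (np.int64(0), None, np.int64(0))}
((0.5289088487625122, -0.10287649184465408), (0.03372450917959213, 0.08322165906429291), 77.621337890625)
scene {'front': (np.int64(281), np.float64(2.282), np.float64(0.033)), 'back': (np.int64(102), np.float64(1.71), np.float64(0.034)), 'left': (np.int64(192), np.float64(1.927), np.float64(0.033)), 'right': (np.int64(0), None, np.int64(0))}
((0.5125951766967773, -0.12987983226776123), (0.10585983097553253, 0.11458373814821243), 87.39421844482422)
```

apply_moves --plan '[0.0005,0,0.004,0,0.0005,0,0.008,0,0.0005,0,0.012,0,0.0005,0,0.016,0,0.0005,0,0.02,0,0.0005,0,0.024,0,0.0005,0,0.028,0,0.0005,0,0.032,0,0.0005,0,0.036,0,0.0005,0,0.04,0,0.0005,0,0.043,0,0.0005,0,0.043,0]'

```text
time_s: 5.72
tool_pos: [0.4323, -0.1447, 0.0566]
tcp_rot: [-3.128, 0.295, 0.001]
force: [0.0, 0.3, 0.7]
opening: 0.004
finger_force: 0.1
```

apply_moves --plan '[0.001,0,0,0,0.002,0,0,0,0.0025,0,0,0,0.003,0,0,0,0.0035,0,0,0,0.0035,0,0,0]'

```text
time_s: 6.22
tool_pos: [0.435, -0.1453, 0.0573]
tcp_rot: [-3.128, 0.295, 0.003]
force: [-5.1, 1.6, 3.1]
opening: 0.002
finger_force: 2.5
```

```bash
python3 d.py left,.02,.13 left,.02,.1
```

```text
6.22 [ 0.435  -0.1453  0.0573] [-3.128e+00  2.950e-01  3.000e-03] [-5.09  1.56  3.11] 0.002167312580128686
left,.02,.13 [ 0.522 -0.064  0.13 ] [ 0.0701 -0.0962 -0.0729] 0.0
left,.02,.1 [ 0.522 -0.064  0.1  ] [ 0.0701 -0.0962 -0.0429] 0.0
```

apply_moves --plan '[-0.012,0,0,0,-0.012,0,-0.035,0,-0.012,0,-0.075,0,0.03,-0.096,-0.075,0,0.069,-0.096,-0.075,0,0.069,-0.096,-0.075,0,0.069,-0.096,-0.075,0,0.069,-0.096,-0.075,0,0.069,-0.096,-0.06,0,0.069,-0.096,-0.05,0,0.069,-0.096,-0.045,0,0.069,-0.096,-0.045,0]'

```text
time_s: 7.22
tool_pos: [0.5201, -0.065, 0.101]
tcp_rot: [3.127, -0.297, -0.004]
force: [0.1, 0.4, -0.2]
opening: 0.009
finger_force: 0.0
```

```bash
python3 d.py left,.02,.056; python3 v.py l1
```

```text
7.22 [ 0.5201 -0.065   0.101 ] [ 3.127 -0.297 -0.004] [ 0.1   0.44 -0.15] 0.008575594381331385
left,.02,.056 [ 0.522 -0.064  0.056] [ 0.0018 -0.0013  0.045 ] -0.001
top {'front': (np.int64(0), None, np.int64(0)), 'back': (np.int64(182), np.float64(1.613), np.float64(0.035)), 'left': (np.int64(0), None, np.int64(0)), 'right': (np.int64(13), None, np.float64(0.006))}
((0.4967231750488281, -0.2016211748123169), (0.0719149112701416, 0.11584770679473877), 79.56268310546875)
scene {'front': (np.int64(17), None, np.float64(0.007)), 'back': (np.int64(36), np.float64(1.777), np.float64(0.021)), 'left': (np.int64(283), np.float64(2.313), np.float64(0.033)), 'right': (np.int64(5), None, np.float64(0.006))}
((0.5057350993156433, -0.16155573725700378), (0.15467378497123718, 0.1160862073302269), 78.01434326171875)
```

View pics/l1.png

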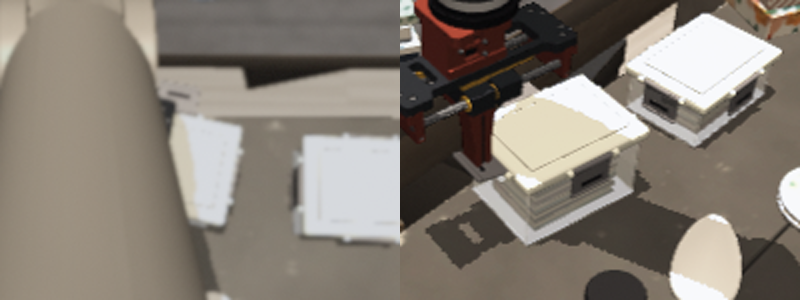

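The front clip now lies flat (590,178 in the combined crop) and the finger is above the left clip (475,165). Lowering there.

apply_moves --plan '[0.002,-0.001,0.004,0,0.002,-0.001,0.008,0,0.002,-0.001,0.012,0,0.002,-0.001,0.016,0,0.002,-0.001,0.02,0,0.002,-0.001,0.024,0,0.002,-0.001,0.028,0,0.002,-0.001,0.032,0,0.002,-0.001,0.036,0,0.002,-0.001,0.04,0,0.002,-0.001,0.044,0,0.002,-0.001,0.044,0]'

```text
time_s: 8.32
tool_pos: [0.5234, -0.0634, 0.0574]
tcp_rot: [3.128, -0.295, -0.002]
force: [0.9, 0.2, -0.1]
opening: 0.006
finger_force: 0.0
```

apply_moves --plan '[0,0.001,0,0,0,0.0015,0,0,0,0.002,0,0,0,0.0025,0,0,0,0.003,0,0,0,0.003,0,0]'

```text
time_s: 8.82
tool_pos: [0.5233, -0.0664, 0.0584]
tcp_rot: [-3.128, 0.295, -0.0]
force: [0.2, 1.2, -0.5]
opening: 0.007
finger_force: 0.4
```

apply_moves --plan '[0,0.0005,0,0,0,0.001,0,0,0,0.0015,0,0,0,0.0015,0,0]'

```text
time_s: 9.15
tool_pos: [0.523, -0.068, 0.0583]
tcp_rot: [3.128, -0.295, 0.0]
force: [0.5, 0.8, -0.6]
opening: 0.001
finger_force: 0.4
```

apply_moves --plan '[0,0.0005,0,0,0,0.001,0,0,0,0.0015,0,0,0,0.0015,0,0]'

```text
time_s: 9.48
tool_pos: [0.5227, -0.0695, 0.0583]
tcp_rot: [3.128, -0.295, -0.0]
force: [-0.1, 0.4, -0.7]
opening: 0.001
finger_force: 0.4
```

apply_moves --plan '[0,0.0005,0,0,0,0.001,0,0,0,0.0015,0,0,0,0.0015,0,0]'

```text
time_s: 9.82
tool_pos: [0.5224, -0.071, 0.0583]
tcp_rot: [3.128, -0.296, -0.0]
force: [1.2, 1.0, -0.7]
opening: 0.005
finger_force: 0.4
```

```bash
python3 v.py l2
```

```text
top {'front': (np.int64(0), None, np.int64(0)), 'back': (np.int64(203), np.float64(1.621), np.float64(0.034)), 'left': (np.int64(0), None, np.int64(0)), 'right': (np.int64(13), None, np.float64(0.007))}
((0.4954123795032501, -0.20916235446929932), (0.06855456531047821, 0.11981316655874252), 89.9738998413086)
scene {'front': (np.int64(16), None, np.float64(0.005)), 'back': (np.int64(11), np.float64(1.678), np.float64(0.033)), 'left': (np.int64(346), np.float64(1.902), np.float64(0.028)), 'right': (np.int64(5), None, np.float64(0.006))}
((0.5027754306793213, -0.16155052185058594), (0.1545204520225525, 0.11046025902032852), 77.76129150390625)
```

View pics/l2.png

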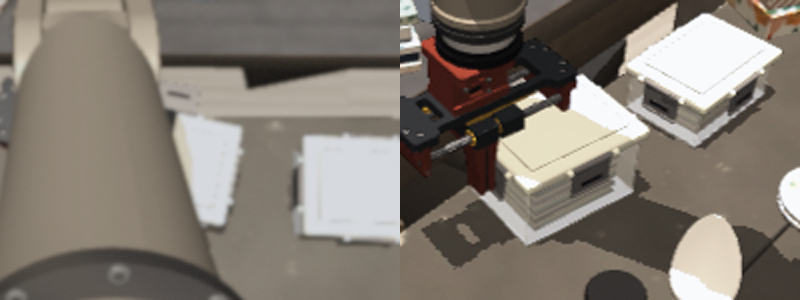

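The box has not moved; the finger is beside its left wall (485,165) with only light contact so far. Pressing on.

apply_moves --plan '[0,0.0005,0,0,0,0.001,0,0,0,0.0015,0,0,0,0.0015,0,0]'

```text
time_s: 10.25
tool_pos: [0.5221, -0.0724, 0.0583]
tcp_rot: [3.128, -0.296, -0.0]
force: [-0.3, 0.9, -1.4]
opening: 0.008
finger_force: 0.5
```

apply_moves --plan '[0,0.0005,0,0,0,0.001,0,0,0,0.0015,0,0,0,0.0015,0,0]'

```text
time_s: 10.58
tool_pos: [0.5219, -0.0739, 0.0583]
tcp_rot: [3.128, -0.295, -0.0]
force: [-0.9, 1.1, 0.1]
opening: 0.004
finger_force: 0.5
```

apply_moves --plan '[0,0.0005,0,0,0,0.001,0,0,0,0.0015,0,0,0,0.0015,0,0]'

```text
time_s: 10.92
tool_pos: [0.5218, -0.0743, 0.0583]
tcp_rot: [-3.127, 0.294, -0.0]
force: [1.1, 5.0, -1.8]
opening: 0.008
finger_force: 2.5
```

```bash
sed -i 's/\[.504,-.1583\]/[.503,-.161]/' h.py; python3 d.py back,.017,.13 back,.017,.1; python3 - <<'E'
from h import *
for n in("top","scene"):
    W=cloud(dict(np.load(n+"0.npz")));m=(W[...,2]>.124)&(W[...,0]<.70)&(W[...,0]>.6)&(W[...,1]>-.32)&(W[...,1]<0)
    p=W[m]; 
    for y in np.arange(-.3,0,.04):
        q=p[abs(p[:,1]-y)<.02]
        if len(q): print(n,round(y,2),q[:,0].min().round(3),q[:,2].max().round(3))
E
```

```text
10.92 [ 0.5218 -0.0743  0.0583] [-3.127  0.294 -0.   ] [ 1.13  5.05 -1.85] 0.007709472118071967
back,.017,.13 [ 0.5747 -0.1747  0.13  ] [ 0.0707  0.0886 -0.0718] 0.001
back,.017,.1 [ 0.5747 -0.1747  0.1   ] [ 0.0707  0.0887 -0.0418] 0.001
top -0.26 0.683 0.271
top -0.22 0.659 0.271
top -0.18 0.659 0.271
top -0.14 0.666 0.27
top -0.1 0.634 0.194
top -0.06 0.646 0.195
top -0.02 0.667 0.194
scene -0.3 0.662 0.124
scene -0.26 0.645 0.272
scene -0.22 0.66 0.272
scene -0.18 0.62 0.272
scene -0.14 0.671 0.272
scene -0.1 0.634 0.195
scene -0.06 0.646 0.195
scene -0.02 0.668 0.195
```

apply_moves --plan '[0,-0.012,0,0,0,-0.012,-0.035,0,0,-0.012,-0.077,0,0.03,0.04,-0.077,-0.1,0.05,0.08,-0.077,-0.15,0.0715,0.094,-0.077,-0.15,0.0715,0.094,-0.077,-0.15,0.0715,0.094,-0.077,-0.15,0.0715,0.094,-0.065,-0.15,0.0715,0.094,-0.055,-0.15,0.0715,0.094,-0.045,-0.15,0.0715,0.094,-0.045,-0.15]'

```text
time_s: 11.92
tool_pos: [0.572, -0.1789, 0.1003]
tcp_rot: [-3.14, 0.056, 0.008]
force: [-0.3, -0.5, 0.2]
opening: 0.007
finger_force: 0.0
```

```bash
python3 d.py back,.018,.058; python3 v.py b1
```

```text
11.92 [ 0.572  -0.1789  0.1003] [-3.14   0.056  0.008] [-0.31 -0.46  0.17] 0.0066456728737800345
back,.018,.058 [ 0.5757 -0.1749  0.058 ] [ 0.0037 -0.0041  0.0422] 0.153
top {'front': (np.int64(4), None, np.float64(0.004)), 'back': (np.int64(22), np.float64(1.64), np.float64(0.025)), 'left': (np.int64(16), None, np.float64(0.006)), 'right': (np.int64(0), None, np.int64(0))}
((0.5075162649154663, -0.12934570014476776), (0.10092555731534958, 0.11739224195480347), 83.36457824707031)
scene {'front': (np.int64(5), None, np.float64(0.006)), 'back': (np.int64(272), np.float64(1.788), np.float64(0.037)), 'left': (np.int64(69), None, np.float64(0.006)), 'right': (np.int64(0), None, np.int64(0))}
((0.5020397901535034, -0.15156537294387817), (0.14686904847621918, 0.11440459638834), 77.75354766845703)
```

View pics/b1.png

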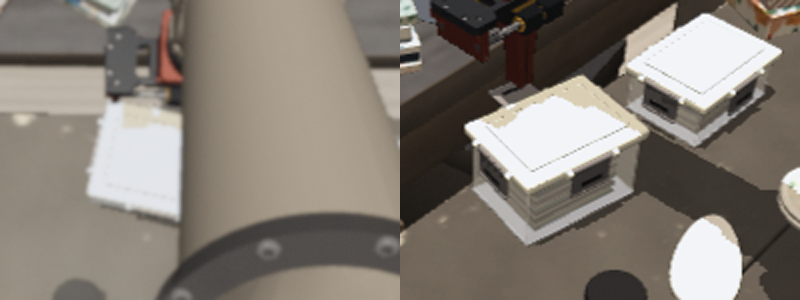

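Left (488,168) and front (590,178) clips are both flat; the finger is over the back clip (515,85), with the gripper body clear of the shelf items.

apply_moves --plan '[0.005,0,0.003,0,0.005,0,0.006,0,0.005,0,0.01,0,0.005,0,0.014,0,0.005,0,0.018,0,0.005,0,0.022,0,0.005,0,0.026,0,0.005,0,0.03,0,0.005,0,0.034,0,0.005,0,0.037,0,0.005,0,0.04,0,0.005,0,0.04,0]'

```text
time_s: 13.02
tool_pos: [0.5788, -0.1811, 0.0625]
tcp_rot: [-3.141, 0.06, 0.002]
force: [1.0, -0.4, -0.7]
opening: 0.005
finger_force: 0.4
```

apply_moves --plan '[-0.001,0,0,0,-0.0015,0,0,0,-0.002,0,0,0,-0.0025,0,0,0,-0.003,0,0,0,-0.003,0,0,0]'

```text
time_s: 13.52
tool_pos: [0.5763, -0.181, 0.0634]
tcp_rot: [-3.141, 0.06, -0.0]
force: [1.0, 0.1, -0.2]
opening: 0.004
finger_force: 0.6
```

apply_moves --plan '[-0.0005,0,0,0,-0.001,0,0,0,-0.0015,0,0,0,-0.002,0,0,0,-0.002,0,0,0]'

```text
time_s: 13.93
tool_pos: [0.5742, -0.1809, 0.0633]
tcp_rot: [-3.141, 0.06, 0.0]
force: [1.0, 0.8, -1.1]
opening: 0.006
finger_force: 0.6
```

apply_moves --plan '[-0.0005,0,0,0,-0.001,0,0,0,-0.0015,0,0,0,-0.0015,0,0,0]'

```text
time_s: 14.27
tool_pos: [0.5728, -0.1809, 0.0633]
tcp_rot: [-3.141, 0.06, -0.0]
force: [2.7, -1.8, -1.5]
opening: 0.006
finger_force: 0.8
```

apply_moves --plan '[-0.0005,0,0,0,-0.001,0,0,0,-0.001,0,0,0]'

```text
time_s: 14.52
tool_pos: [0.5725, -0.1809, 0.0634]
tcp_rot: [3.141, -0.06, 0.002]
force: [4.7, -0.2, -3.3]
opening: 0.002
finger_force: 2.3
```

apply_moves --plan '[0.01,0,0,0,0.01,0,-0.035,0,0.01,0,-0.075,0,0.0,0,-0.11,0,-0.03,0.03,-0.13,0,-0.06,0.06,-0.13,0,-0.09,0.09,-0.13,0,-0.11,0.12,-0.13,0,-0.13,0.15,-0.13,0,-0.15,0.18,-0.13,0,-0.17,0.21,-0.13,0,-0.18,0.24,-0.13,0]'

```text
time_s: 15.52
tool_pos: [0.3792, -0.4154, 0.1935]
tcp_rot: [-3.14, 0.064, 0.004]
force: [1.3, -0.4, 0.6]
opening: 0.001
finger_force: 0.0
```

apply_moves --plan '[0,0.04,0,0,0,0.08,0,0,0,0.1,0,0,0,0.1,0,0]'

```text
time_s: 15.85
tool_pos: [0.3761, -0.5189, 0.193]
tcp_rot: [3.139, -0.07, -0.004]
force: [-0.1, 0.8, 0.5]
opening: 0.004
finger_force: 0.0
```

```bash
python3 d.py; python3 v.py end; python3 - <<'E'
from h import *
from plant import arm
c=arm.read_camera("scene");c0=dict(np.load("scene0.npz"));t=arm.read_camera("top");t0=dict(np.load("top0.npz"))
for a,b,n,x0,y0,x1,y1 in((c,c0,"scene",190,110,400,260),(t,t0,"top",230,100,430,250)):
    W=cloud(a);rgb=a["pixels"].astype(int)
    # image shift of the lid vs start
    f=lambda k:cv2.cvtColor(k["pixels"],cv2.COLOR_RGB2GRAY)
    p=((278,173) if n=="scene" else (313,181))
    T=f(b)[p[1]-22:p[1]+22,p[0]-28:p[0]+28];r=cv2.matchTemplate(f(a)[p[1]-30:p[1]+30,p[0]-36:p[0]+36],T,cv2.TM_CCOEFF_NORMED);print(n,"shift px",np.array(cv2.minMaxLoc(r)[3])-8)
E
```

```text
15.85 [ 0.3761 -0.5189  0.193 ] [ 3.139 -0.07  -0.004] [-0.1   0.79  0.46] 0.0038654227524053384
top {'front': (np.int64(4), None, np.float64(0.004)), 'back': (np.int64(1), None, np.float64(0.004)), 'left': (np.int64(15), None, np.float64(0.006)), 'right': (np.int64(0), None, np.int64(0))}
((0.5032983422279358, -0.1586393415927887), (0.15729136765003204, 0.11835097521543503), 78.40318298339844)
scene {'front': (np.int64(10), None, np.float64(0.005)), 'back': (np.int64(2), None, np.float64(0.006)), 'left': (np.int64(71), None, np.float64(0.006)), 'right': (np.int64(0), None, np.int64(0))}
((0.5036063194274902, -0.15983738005161285), (0.16034524142742157, 0.12102916091680527), 78.79972076416016)
scene shift px [0 0]
top shift px [0 0]
```

View pics/end.png

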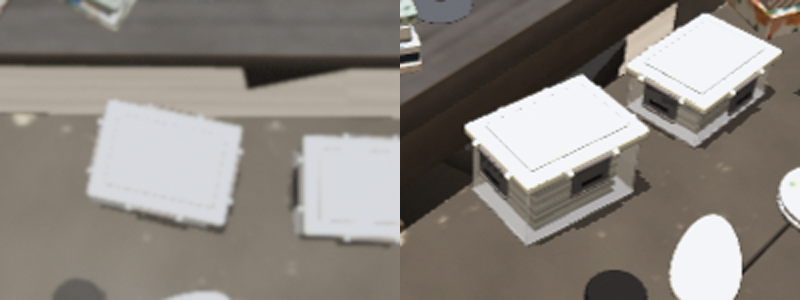

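All four clips look flat (the lid's top view shows none sticking out, and the left one at (490,168) and the front one at (590,178) are plainly down). The box is unmoved, with 0 px shift in both views. Handing in.

```bash
python3 -c "
from plant import arm
print(arm.job_done())"
```

```text
the job is handed in; nothing more can be done
None
```

I flipped all four clips down flat and handed the job in at about 16 s of the 48 s allowed; neither camera showed the box moving, and the back and right clips, hidden from the cameras when flat, were judged by the firm contact when pressed and by neither camera seeing them stick out.

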